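Weigh the ink caddy on the hand scale

TASK

Take the yellow spring hand scale from its sloping rest, hook it under the wire handle of the plywood ink caddy, and lift until the caddy hangs a couple of centimetres clear of the table and stays still for about two seconds, with the scale upright, so that the weight can be read. Then, still on the scale, carry the caddy to the round cork mat and set it down gently and upright in the middle; unhook the scale and put it back in its rest as it was. Move the caddy only with the scale and leave the other things alone.

Things in the scene. Friction and masses are not known exactly. Their poses are not given: they have to be found in the camera images.
- scale_grip (a point): Centre of the black ribbed grip on top of the hand scale; 26 mm wide (y), 18 thick (x), 32 long (z). z runs along the scale, up through the grip; y across its wide faces. It starts leaning in the rest, z pointing up and 30 degrees towards the rest's -x (about towards the robot): take it with the tool tilted along the scale, fingers closing along y.
- hook_bowl (a point): Inside of the hook's bowl, where the load hangs: on the scale's axis, 140 mm below the grip centre (plus joint hook). 6 mm steel J in the scale's x-z plane: shank on the -x side; tip 14 mm to +x, ending 18 mm above this point; gap 22 mm; the shank joins the stem on the axis, free height 37 mm over this point; underside 6 mm below. The bar must lie along the scale's y and enters over the tip.
- hook (a joint): How far the spring of the scale is drawn out by the load, m: 0 unloaded, at most 0.042. Stiffness 240 N/m, so the caddy draws it about 18 to 32 mm.
- rest: Red steel rest, fixed. Origin on the table straight below the parked grip; foot 116 x 90 mm, 28 mm to -x, 88 mm to +x. The scale lies on two rails leaning 30 degrees from vertical (top towards -x), its body's foot on two ledges with a 26 mm slot between for the hook; cheeks 58 mm apart flank the lower half of the body. It lifts straight up out of the rest and is clear after 130 mm.
- rest_home (a point): Centre of the grip when the scale is parked in the rest, 150 mm above the table. Axes as the rest's.
- caddy: Plywood caddy, loose, 80 (x) x 160 (y) x 34 mm, with two ink tins fixed in it (tops 57 mm above its underside); 0.45 to 0.75 kg in all. Origin at the centre of its underside, z up. A rigid 7 mm wire handle arches over it in its y-z plane, from its two ends up to a peak over the middle.
- bail_top (a point): Centre line of the wire handle at its peak, 124 mm above the caddy's underside. Axes as the caddy's; the bar runs along y here (sloping down 15 degrees to both sides).
- mat_top (a point): Centre of the upper face of the round cork mat, 190 mm across, 4 mm thick, fixed to the table.
- mug: Green and white mug, 101 mm high, 116 mm over its handle, bystander; origin at its underside.
- paste_pot: Red and white paste pot, 58 mm across, 50 mm high, bystander; origin at its underside.
- lino_block: Mounted lino block, 95 x 65 x 21 mm, bystander; origin at its underside.
- masking_tape: Roll of masking tape lying flat, 104 mm across, 25 mm high, bystander; origin at its underside.
- scale: The yellow hand scale, 0.16 kg; origin and axes as point scale_grip. Below the grip a 16 mm neck, then the yellow body, 46 (y) x 20 (x) x 60 mm, from 26 to 86 mm below the grip centre; under it hangs the sprung hook.
- file_rack: White wire file rack with upright folders, fixed, always in this place between the scale's rest and the mat; about 180 (x) x 250 (y) mm, 200 mm high. Origin at the centre of its underside. Carry the scale round the front of it, on the robot's side, or over it.
- mat: The cork mat; origin at the centre of its underside.
There are look-alikes about, which are no part of the job. There is more than one size of the scale; the job needs the largest.

How it is judged:
By the outcome, as a careful person would: the job done as asked, in the order asked, and still so for the second after the job is handed in, with the robot touching nothing.
It also fails if it takes over 72 s, if anything falls off the work surface, if the arm or the gripper's body presses on something with over 40 N, if the wrist force passes 120 N, or if a joint passes its speed limit or range.

ROBOT

A 6-joint arm with a two-finger parallel gripper is mounted at the origin on the work surface; the furniture and walls round the work are solid. World frame = base frame: x ahead of the robot, y to its left, z up, the work surface at z = 0. Lengths are in m, angles in rad, forces in N, time in s.
With the tool pointing down it reaches from about 0.35 to 0.85 m from the base axis. Payload 8.1 kg.
Tool frame: the origin (TCP) lies on the centre line of the jaws, within the pads' length; the fingertips stand 19 mm ahead of it and the grasp point (between the pads) is the TCP (manip.tcp_to_tips is the distance from the TCP to the fingertips, in m); z points along the fingers, y is the line along which they close (so a half turn about z gives the same grasp; the last joint's range is limited). The gripper opens to 93 mm and grips with 3 to 60 N. Pads are 15 mm wide; open, the fingers measure 128 mm over their backs; the gripper's body (75 mm by 188 mm) begins 65 mm behind the grasp point.
Start: joints at [1.237, 0.13, 1.488, -0, 1.523, -0.085], TCP at [0.148, 0.582, 0.202] pointing down, gripper open.
Joint ranges: [-2.96, 2.96], [-0.89, 2.26], [0.02, 2.5], [-1.34, 4.48], [0, 2.73], [-2.66, 2.66]. Speed limits (rad/s): [2.39, 2.39, 2.79, 3.14, 3.14, 3.14].

INTERFACE

Orientations are given as a unit quaternion [w, x, y, z].
In Python, from station import manip gives the robot as it stands. Calls block until the motion is done:
- manip.goto(position, orientation): joint-space move of the TCP to a pose.
- manip.movel(position, rate=0.15, rot=None, f_stop=None): straight line of the TCP; rot=None keeps the orientation; rate is the mean speed in m/s. With f_stop (N) it stops when the force on the tool has changed by that much, and returns True; else False.
- manip.move_joints(angles): joint-space move.
- manip.gripper_to(opening, squeeze=None): finger opening in m; squeeze is the grip in N (None keeps the last); returns when the fingers have stopped.
- manip.dwell(seconds).
- manip.ik(position, orientation): joint angles nearest the present ones, or None.
- manip.get_obs(): the state.
- manip.camera(name): name is "scene" or "top" or "wrist"; returns a dict with "frame" (480x640x3 uint8, red, green, blue), "camera_matrix" (3x3 intrinsics, pixels), "dist_coeffs" ([k1, k2, p1, p2, k3] as OpenCV has them; the pictures are not rectified), "R" (3x3) and "t" (3): a world point X has camera coordinates R X + t; the wrist camera has in their place "T_tool_cam" (4x4, takes a point from camera to tool coordinates, whose origin is the TCP and whose axes are the flange's). Camera axes: x right, y down, z forward; pixel columns grow to the right and rows downward; lengths in m; the calibration is good to about 2 mm. A picture is of the moment at which its call begins: read the wrist's pose just before it. There is no depth.
A pose or a line that the arm cannot do raises manip.Unreachable and nothing moves.
- manip.close_job(): hands the job in; it is judged then, once.
The state is a dict: "clock": time; "joint_positions": joint angles; "joint_vel": joint speeds; "joint_torque": joint torques, N m; "position": TCP position; "orientation": TCP orientation; "wrist_force": force on the tool from outside, world axes, zero at the start; "ft_torque": the same for the moment, N m; "finger_gap": finger opening in m; "gripper_force": force on a finger pad.
Only numpy, scipy, OpenCV 4.12 (cv2) and the standard library are available. Lean on these libraries where they do the work, as an engineer would, in place of code of your own. Each camera call takes 0.05 s, during which the arm holds its last target. There are 200 camera calls.

## Working session

There is one attempt and no reset: what is moved stays moved. The work goes in short steps, each a Python script; the robot and the scene stay as the last script left them, time stands still between calls to the robot, and variables do not carry over. Pictures are saved under pics/ and viewed, at most 10 in all, crops included, and the job is handed in when it is done.

```bash
mkdir -p pics; ls; cat > h.py <<'E'
import numpy as np, cv2
from station import manip
from scipy.spatial.transform import Rotation as Rn
def save(n,f): cv2.imwrite('pics/'+n+'.png', f[:,:,::-1])
def ray(c,uv,o=None):
    p=cv2.undistortPoints(np.array([[uv]],float),np.array(c['camera_matrix']),np.array(c['dist_coeffs']))[0,0]
    d=np.array([p[0],p[1],1.])
    if 'R' in c and c['R'] is not None:
        R=np.array(c['R']);t=np.array(c['t']); return -R.T@t, R.T@d
    T=np.array(c['T_tool_cam']); q=o['orientation']; Rw=Rn.from_quat([q[1],q[2],q[3],q[0]]).as_matrix()
    return np.array(o['position'])+Rw@T[:3,3], Rw@T[:3,:3]@d
def onz(c,uv,z,o=None):
    a,d=ray(c,uv,o); return a+d*(z-a[2])/d[2]
def tri(r1,r2):
    A=np.stack([r1[1],-r2[1]],1); s=np.linalg.lstsq(A,r2[0]-r1[0],rcond=None)[0]
    p=r1[0]+s[0]*r1[1];q=r2[0]+s[1]*r2[1]; return (p+q)/2,np.linalg.norm(p-q)
def proj(c,X):
    R=np.array(c['R']);return cv2.projectPoints(np.array([X],float),cv2.Rodrigues(R)[0],np.array(c['t']),np.array(c['camera_matrix']),np.array(c['dist_coeffs']))[0].reshape(2)
def quat(R):
    q=Rn.from_matrix(R).as_quat(); return [q[3],q[0],q[1],q[2]]
E
python3 - <<'E'
from h import *
import pickle
cs={}
for n in('scene','top'):
    c=manip.camera(n); cs[n]=c; save(n,c['frame'])
    print(n,(-np.array(c['R']).T@np.array(c['t'])).round(3))
pickle.dump(cs,open('c.pkl','wb'))
o=manip.get_obs();print(o['orientation'],o['wrist_force'],o['clock'])
E
```

```text
pics
scene [-0.209 -0.852  1.4  ]
top [0.455 0.06  1.741]
[-1.94895143e-04  1.24092502e-01  9.92270299e-01 -8.16415016e-04] [ 0.88947794 -0.59285777 -0.37699457] 0.1
```

View pics/scene.png

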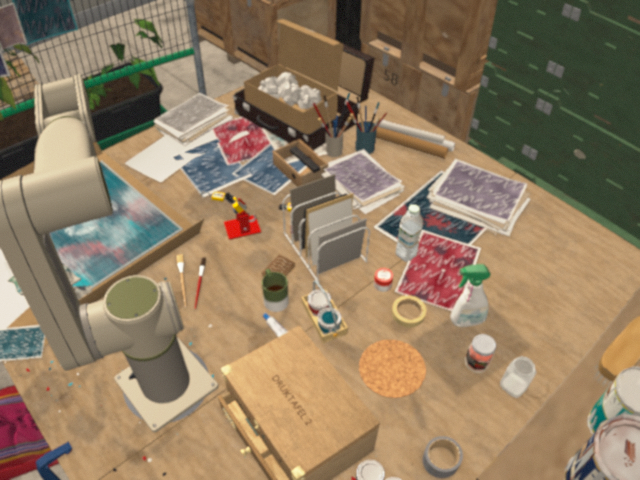

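View pics/top.png

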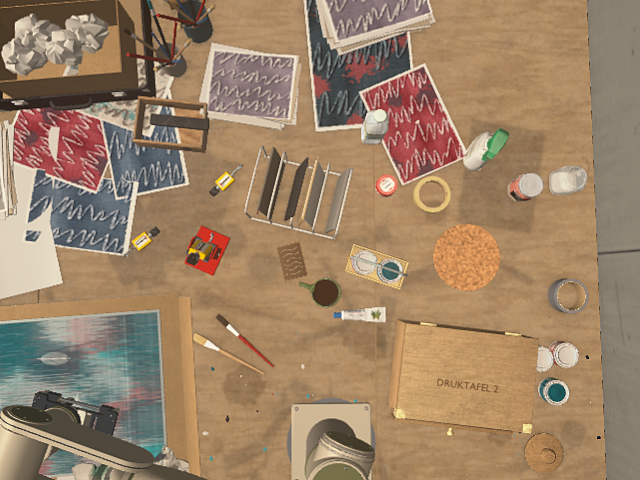

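Candidates seen in the top view. For the scale: the one in the red rest (207,250), and loose yellow ones at (145,238) and (223,180). For the mat: the cork mat (466,257) and a small wooden disc (543,452). There is only one caddy, at (377,266). I'll check the choice in a close crop.

```bash
python3 - <<'E'
from h import *
import pickle
cs=pickle.load(open('c.pkl','rb')); t=cs['top'];s=cs['scene']
def crop(f,x,y,w,h,k): return cv2.resize(f[y:y+h,x:x+w],(w*k,h*k),interpolation=cv2.INTER_CUBIC)
im=np.vstack([np.hstack([crop(t['frame'],170,215,80,60,5),crop(t['frame'],335,235,80,60,5)]),np.hstack([crop(s['frame'],205,180,80,60,5),crop(s['frame'],285,280,80,60,5)])])
save('crop1',im)
def mask(c,lo,hi,roi):
    h=cv2.cvtColor(c['frame'],cv2.COLOR_RGB2HSV); m=cv2.inRange(h,lo,hi); z=np.zeros_like(m); x,y,w,hh=roi; z[y:y+hh,x:x+w]=m[y:y+hh,x:x+w]; return z
# red rest
m=mask(t,(0,150,90),(6,255,255),(170,215,80,70))|mask(t,(174,150,90),(180,255,255),(170,215,80,70))
p=cv2.findNonZero(m); P=np.array([onz(t,q[0],0.004)[:2] for q in p],np.float32)
r=cv2.minAreaRect(P); print('rest foot',r,cv2.boxPoints(r).round(3).tolist())
m=mask(t,(20,130,120),(34,255,255),(170,215,80,70)); q=cv2.findNonZero(m).reshape(-1,2).mean(0); print('yellow',q,onz(t,q,0.1),len(cv2.findNonZero(m)))
for roi in((130,220,40,35),(205,160,40,40)):
    print('other',len(cv2.findNonZero(mask(t,(20,130,120),(34,255,255),roi))))
m=mask(t,(5,110,120),(18,255,255),(425,215,90,85)); m=cv2.morphologyEx(m,cv2.MORPH_OPEN,np.ones((3,3)))
c=max(cv2.findContours(m,0,2)[0],key=cv2.contourArea); e=cv2.fitEllipse(c);print('mat',e,onz(t,e[0],.004))
m=mask(t,(15,60,150),(30,200,255),(335,235,80,60)); p=cv2.findNonZero(cv2.morphologyEx(m,cv2.MORPH_OPEN,np.ones((2,2))))
P=np.array([onz(t,q[0],0.034)[:2] for q in p],np.float32); r=cv2.minAreaRect(P);print('caddy',r,cv2.boxPoints(r).round(3).tolist())
for n,uv in(('mug',(325,292)),('rackc',(298,192)),('lino',(292,261)),('tape',(432,195)),('paste',(386,186)),('tube',(362,315)),('boxcorner',(397,322))): print(n,onz(t,uv,0.02).round(3))
E
```

```text
rest foot ((0.5331912040710449, 0.3510032892227173), (0.09760323911905289, 0.11500701308250427), 65.9037857055664) [[0.460999995470047, 0.33000001311302185], [0.5659999847412109, 0.28299999237060547], [0.6060000061988831, 0.3720000088214874], [0.5009999871253967, 0.4189999997615814]]
yellow [199.39455782 249.95918367] [0.5275161  0.35012829 0.1       ] 147
other 112
other 108
mat ((464.08984375, 257.0577697753906), (67.98645782470703, 80.50808715820312), 65.38439178466797) [ 0.50830751 -0.37647734  0.004     ]
caddy ((0.48571664094924927, -0.12348005920648575), (0.2193295657634735, 0.16266055405139923), 89.65870666503906) [[0.40400001406669617, -0.2329999953508377], [0.5659999847412109, -0.23399999737739563], [0.5680000185966492, -0.014000000432133675], [0.4050000011920929, -0.013000000268220901]]
mug [0.413 0.017 0.02 ]
rackc [0.692 0.091 0.02 ]
lino [0.499 0.108 0.02 ]
tape [ 0.683 -0.286  0.02 ]
paste [ 0.708 -0.157  0.02 ]
tube [ 0.349 -0.085  0.02 ]
boxcorner [ 0.329 -0.182  0.02 ]
```

View pics/crop1.png

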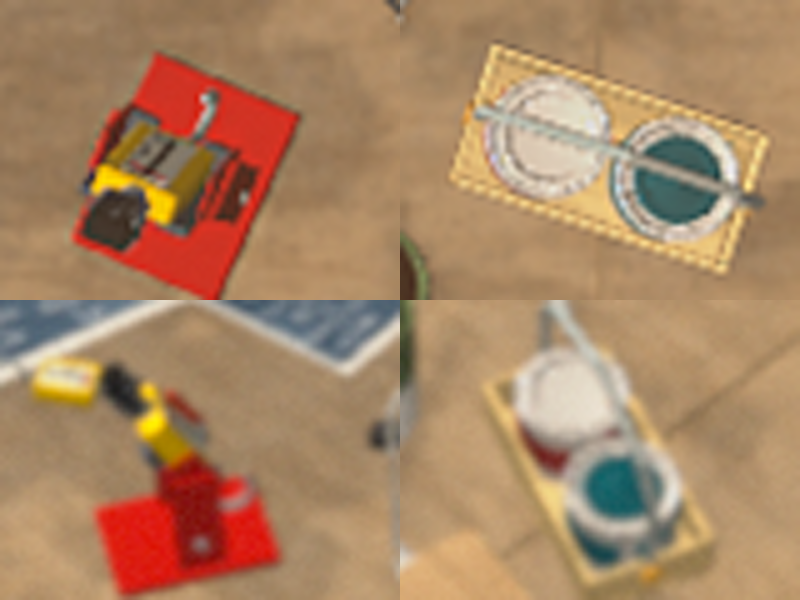

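The crop confirms the scale in the red rest: it is the largest, the grip is at (193,258) and the hook points up-right. The caddy's wire runs from (351,257) to (407,275). Next I get corner-based estimates, then wrist views of the caddy and the rest.

```bash
python3 - <<'E'
from h import *
import pickle
cs=pickle.load(open('c.pkl','rb')); t=cs['top']
F=np.array([onz(t,q,.003)[:2] for q in((201,225.4),(230,238),(214,274.6),(184.4,263))])
print('foot',F.round(3).tolist(), F.mean(0))
ax=(F[0]-F[3]+F[1]-F[2]);yr=np.arctan2(ax[1],ax[0]);print('restyaw',np.degrees(yr)); home=F.mean(0)-.030*np.array([np.cos(yr),np.sin(yr)]);print('home',home)
C=np.array([onz(t,q,.034)[:2] for q in((353.4,243.4),(408.6,261),(400,289.4),(345,271.6))])
print('caddy',C.round(3).tolist(),C.mean(0)); a=C[0]-C[1]+C[3]-C[2];yc=np.arctan2(-a[0],a[1]);print('cyaw',np.degrees(yc)); print('peak top',onz(t,(379,265.4),.124))
D=np.diag([1.,-1,-1])
wc=[]
for name,xy,yaw in(('caddy',C.mean(0),yc),('rest',F.mean(0),yr)):
    R=Rn.from_euler('z',yaw).as_matrix()@np.diag([-1.,1,-1])
    T=np.array(manip.camera('wrist')['T_tool_cam']); 
    if name=='caddy': print(T.round(3))
    tgt=np.r_[xy,.06]; 
    for s in(.38,.33,.28):
        pos=tgt-R@(T[:3,3]+s*T[:3,2])
        if manip.ik(pos,quat(R)) is not None: break
    print(name,s,pos)
    manip.goto(pos,quat(R)); manip.dwell(.2)
    o=manip.get_obs(); c=manip.camera('wrist'); save('w_'+name,c['frame']); pickle.dump((o,c),open('w_%s.pkl'%name,'wb')); print(o['clock'],o['position'])
E
```

```text
foot [[0.601, 0.363], [0.565, 0.282], [0.463, 0.326], [0.496, 0.409]] [0.531016   0.34500799]
restyaw -23.253227682934387
home [0.50345293 0.35685186]
caddy [[0.547, -0.062], [0.497, -0.215], [0.419, -0.19], [0.469, -0.039]] [ 0.48304369 -0.12632551]
cyaw -18.081168973494275
peak top [ 0.48394589 -0.12241412  0.124     ]
[[-0.001 -0.956 -0.295  0.084]
 [ 1.    -0.    -0.     0.001]
 [ 0.    -0.295  0.956 -0.184]
 [ 0.     0.     0.     1.   ]]
caddy 0.38 [ 0.45592676 -0.11782575  0.23928218]
3.05 [ 0.45604663 -0.11740916  0.23925179]
rest 0.38 [0.5048281  0.35597988 0.2392803 ]
5.0917 [0.50536322 0.35507825 0.23951245]
```

View pics/w_caddy.png

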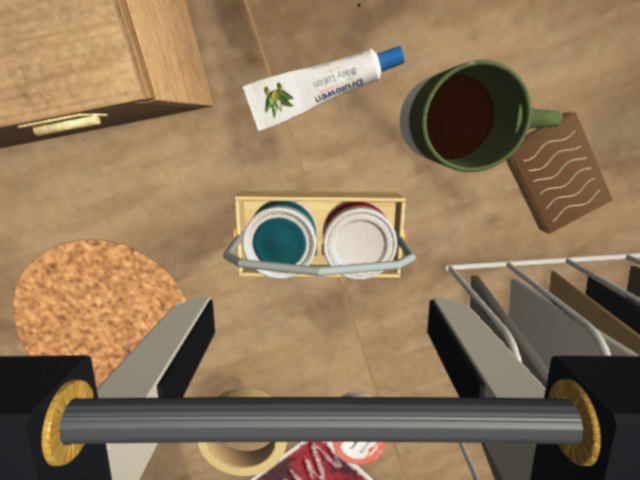

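View pics/w_rest.png

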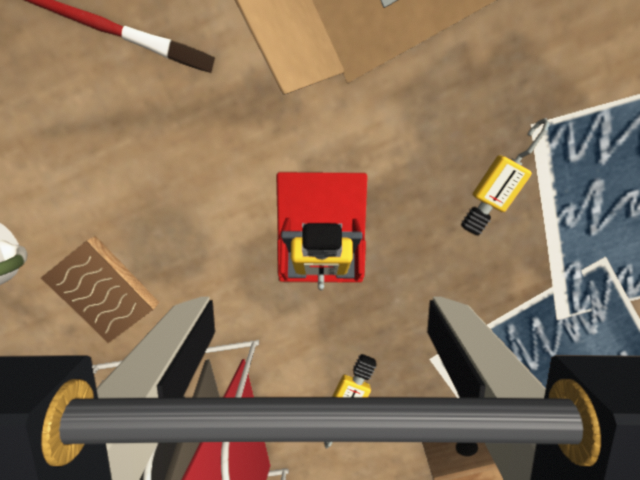

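Caddy view: the rim corners are (236,194), (406,193), (407,277) and (238,277), and the wire peak is near (317,271). Rest view: the foot corners are (277,173), (367,173), (366,282) and (277,282), and the grip top is at (322,237). Next I refine these positions and grasp the scale.

```bash
python3 - <<'E'
from h import *
import pickle
oc,cc=pickle.load(open('w_caddy.pkl','rb')); orr,cr=pickle.load(open('w_rest.pkl','rb'))
# peak: wire centreline column-wise: greyish pixels rows 240..285
f=cc['frame'].astype(int); 
C=np.array([onz(cc,q,.034,oc)[:2] for q in((236,194),(406,193),(407.5,277.5),(238,277.5))]);print('caddy',C.round(4).tolist(),C.mean(0)); a=C[1]-C[0]+C[2]-C[3];print(np.degrees(np.arctan2(-a[0],a[1])))
print('peak',onz(cc,(317,271),.124,oc))
for q in((226,254),(412,256)): print('end',onz(cc,q,.10,oc))
h=cv2.cvtColor(cr['frame'],cv2.COLOR_RGB2HSV); m=cv2.inRange(h,(0,170,90),(6,255,255))|cv2.inRange(h,(174,170,90),(180,255,255)); m[:160]=0;m[300:]=0;m[:,:260]=0;m[:,390:]=0
x,y,w,hh=cv2.boundingRect(cv2.findNonZero(m));print(x,y,w,hh)
for r in(176,190,205):
    z=np.nonzero(m[r])[0];print(r,z.min(),z.max())
F=np.array([onz(cr,q,.003,orr)[:2] for q in((277,172.5),(367,172.5),(366,282),(277,282))]);print('foot',F.round(4).tolist())
e=F[0]-F[1];print('yaw',np.degrees(np.arctan2(e[0],-e[1])) , np.linalg.norm(e))
# mid of near edge +28mm in x
yr=np.radians(-23.4);X=np.array([np.cos(yr),np.sin(yr)]);print('home near',F[:2].mean(0)+.028*X,'far',F[2:].mean(0)-.088*X)
top=.15+.016*.866+.0045
print('grip', onz(cr,(322,237),.15+.016*.866,orr)[:2]+.008*X)
E
```

```text
caddy [[0.4171, -0.1873], [0.4653, -0.0366], [0.5473, -0.0565], [0.4953, -0.216]] [ 0.48127023 -0.12412415]
-17.898014481149016
peak [ 0.48155446 -0.12833343  0.124     ]
end [ 0.45326568 -0.19659354  0.1       ]
end [ 0.50148185 -0.05423482  0.1       ]
277 172 90 110
176 277 366
190 277 366
205 278 365
foot [[0.4596, 0.3279], [0.495, 0.4098], [0.6031, 0.3661], [0.5652, 0.2784]]
yaw -23.368459035817754 0.0892090651306324
home near [0.50296548 0.35773907] far [0.50337938 0.35716592]
grip [0.50367117 0.35697956]
```

```bash
cat >> h.py <<'E'
YR=np.radians(-23.4); YC=np.radians(-18.)
HOME=np.array([.503,.3573,.150]); CAD=np.array([.482,-.125,0]); MAT=np.array([.508,-.3765,.004])
def Rt(yaw,lean=0): return Rn.from_euler('zy',[yaw,-lean]).as_matrix()@np.diag([-1.,1,-1])
RREST=Rt(YR,np.pi/6); RUP=Rt(YC)
XC=np.array([np.cos(YC),np.sin(YC),0])
def st(s=''):
    o=manip.get_obs(); print(s,'t',round(o['clock'],2),'p',np.round(o['position'],4),'F',np.round(o['wrist_force'],2),'gap',round(o['finger_gap'],4),'gf',round(float(np.max(o['gripper_force'])),1)); return o
E
python3 - <<'E'
from h import *
q=quat(RREST); print(RREST.round(2)[:,2])
for p in(HOME-.08*RREST[:,2],HOME,HOME+[0,0,.15]): print(manip.ik(p,q) is not None)
for p in (CAD-.035*XC+[0,0,.31],CAD+[0,0,.236],MAT+[0,0,.34],MAT-.04*XC+[0,0,.236]): print(manip.ik(p,quat(RUP)) is not None)
manip.goto(HOME-.08*RREST[:,2],q); manip.movel(HOME,rate=.08); st('at')
manip.gripper_to(.0,squeeze=40); st('grip')
manip.movel(HOME+[0,0,.15],rate=.1); st('up')
manip.goto(CAD-.04*XC+[0,0,.32],quat(RUP)); manip.dwell(.3); st('pre')
import pickle
o=manip.get_obs(); c=manip.camera('wrist'); save('w2',c['frame']); pickle.dump((o,c),open('w2.pkl','wb')); c=manip.camera('scene'); save('s2',cv2.resize(c['frame'][200:380,220:460],(800,600),interpolation=cv2.INTER_CUBIC))
E
```

```text
[ 0.5   0.   -0.87]
True
True
True
True
True
True
True
at t 6.95 p [0.5032 0.3577 0.1508] F [-0.79  0.29 -0.01] gap 0.0934 gf 0.0
grip t 8.43 p [0.5035 0.3581 0.1514] F [-4.49 -0.14  6.45] gap 0.0005 gf 13.6
up t 10.07 p [0.5027 0.3571 0.299 ] F [0.51 0.08 0.98] gap 0.0002 gf 0.0
pre t 12.1 p [ 0.4441 -0.1121  0.3199] F [0.26 0.31 0.02] gap 0.0005 gf 0.0
```

View pics/w2.png

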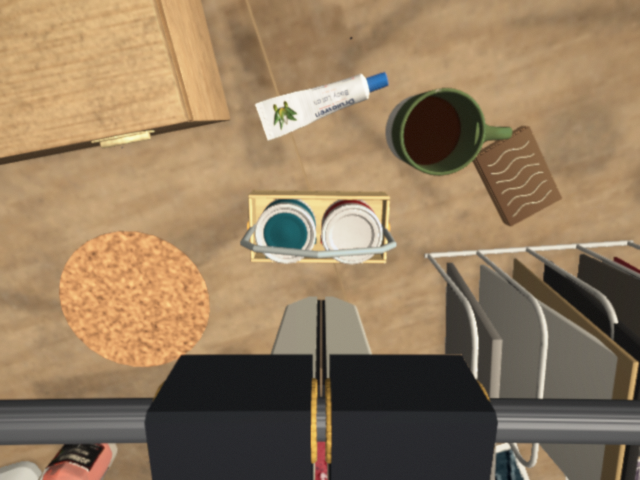

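The picture shows empty, closed jaws over the caddy at (318,225), so the grasp missed. The cause is a bug in my lean rotation: I used extrinsic Euler angles where they should be intrinsic. I'll go back and look at the rest.

```bash
sed -i "s/'zy'/'ZY'/" h.py; python3 - <<'E'
from h import *
import pickle
print(RREST.round(3))
manip.gripper_to(.093)
R=Rt(YR); manip.goto([.4908,.3615,.25],quat(R)); manip.dwell(.2)
o=st(); c=manip.camera('wrist'); save('w3',c['frame'][120:360,200:520].repeat(2,0).repeat(2,1)); pickle.dump((o,c),open('w3.pkl','wb'))
t=manip.camera('top'); save('t3',cv2.resize(t['frame'][215:285,160:260],(800,560),interpolation=cv2.INTER_CUBIC))
E
```

```text
[[-0.795  0.397  0.459]
 [ 0.344  0.918 -0.199]
 [-0.5    0.    -0.866]]
 t 15.63 p [0.4914 0.3607 0.2504] F [-0.42 -0.05 -0.15] gap 0.093 gf 0.0
```

View pics/w3.png

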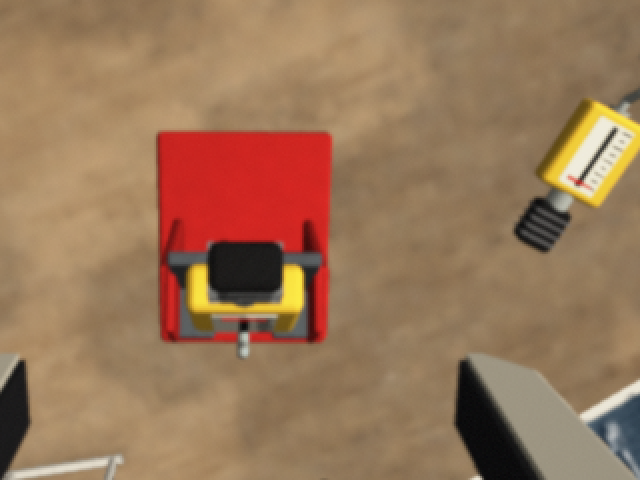

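The scale still lies in its rest, unmoved: the grip is at crop (245,265) and the foot spans rows 132–342. I'll triangulate the black grip across the two views before retrying.

```bash
python3 - <<'E'
from h import *
import pickle
t=pickle.load(open('c.pkl','rb'))['top']; o,c=pickle.load(open('w3.pkl','rb')); o2,c2=pickle.load(open('w_rest.pkl','rb'))
def blob(f,roi,v):
    x,y,w,h=roi; m=(f[y:y+h,x:x+w].max(2)<v).astype(np.uint8); n,l,s,ce=cv2.connectedComponentsWithStats(m); i=1+np.argmax(s[1:,4]); return ce[i]+[x,y],s[i]
a,sa=blob(t['frame'],(182,250,20,16),75); b,sb=blob(c['frame'],(280,210,80,80),50); d,sd=blob(c2['frame'],(280,200,80,70),50)
print(a,sa,b,sb,d,sd)
for k in((ray(t,a),ray(c,b,o)),(ray(t,a),ray(c2,d,o2)),(ray(c,b,o),ray(c2,d,o2))): print(tri(*k))
for z in(.13,.15,.17,.19): print(z,onz(t,a,z),onz(c,b,z,o),onz(c2,d,z,o2))
E
```

```text
[192.45454545 258.57954545] [ 5  3 12 12 88] [321.96889401 253.87903226] [ 24  32  37  28 868] [321.34052993 237.45436703] [  23   24   39   32 1019]
(array([0.5023834 , 0.35849878, 0.14663008]), np.float64(0.0027332161326794184))
(array([0.50226027, 0.35856016, 0.14621181]), np.float64(0.0029632404264077683))
(array([0.49869984, 0.35871424, 0.15523532]), np.float64(5.315598767502745e-05))
0.13 [0.50391826 0.36253939 0.13      ] [0.50630034 0.35552472 0.13      ] [0.50527749 0.35588293 0.13      ]
0.15 [0.50331359 0.35878382 0.15      ] [0.50028454 0.35807207 0.15      ] [0.50005654 0.35810733 0.15      ]
0.17 [0.50270892 0.35502826 0.17      ] [0.49426874 0.36061942 0.17      ] [0.49483559 0.36033173 0.17      ]
0.19 [0.50210425 0.3512727  0.19      ] [0.48825294 0.36316677 0.19      ] [0.48961463 0.36255613 0.19      ]
```

View pics/t3.png

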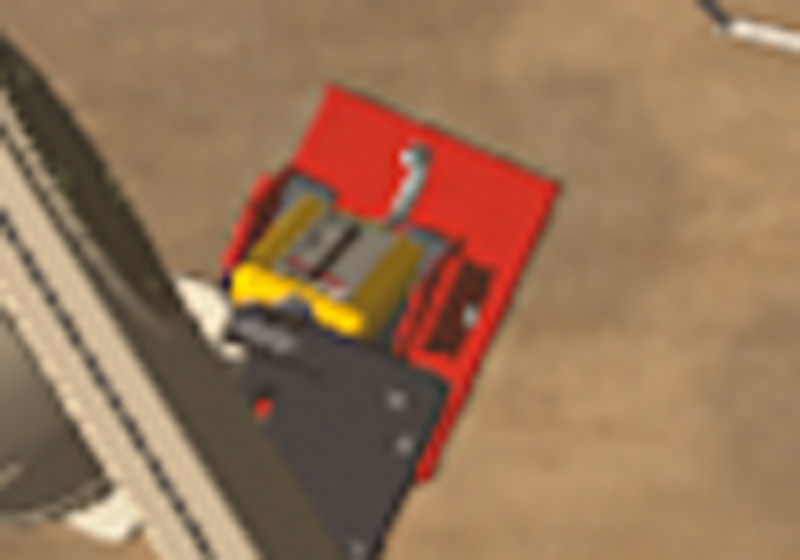

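```bash
python3 - <<'E'
from h import *
q=quat(RREST); z=RREST[:,2]
manip.goto(HOME-.08*z,q); manip.movel(HOME,rate=.1); manip.dwell(.2); o=st('at'); print(manip.get_obs()['orientation'],q)
manip.gripper_to(.035,squeeze=20); st('35')
manip.gripper_to(.024,squeeze=20); st('24')
E
```

```text
at t 17.45 p [0.5031 0.3579 0.1508] F [0.78 0.17 1.12] gap 0.0932 gf 0.0
[ 0.25376325  0.19578593  0.94582362 -0.0518629 ] [np.float64(0.2534415127877319), np.float64(0.19587748582816464), np.float64(0.945856602470933), np.float64(-0.05248521414309539)]
35 t 18.49 p [0.503  0.3573 0.15  ] F [-0.85  0.07 -0.34] gap 0.0351 gf 0.0
24 t 18.94 p [0.503  0.3573 0.15  ] F [-0.26  0.76  0.23] gap 0.024 gf 0.0
```

```bash
python3 - <<'E'
from h import *
c=manip.camera('wrist'); t=manip.camera('top'); s=manip.camera('scene')
a=cv2.resize(c['frame'][180:480,120:520],(800,600),interpolation=cv2.INTER_CUBIC); save('w4',np.vstack([cv2.resize(a,(533,400)),cv2.resize(s['frame'][180:240,205:285],(533,200),interpolation=cv2.INTER_CUBIC)]))
E
```

```text
(no output)
```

View pics/w4.png

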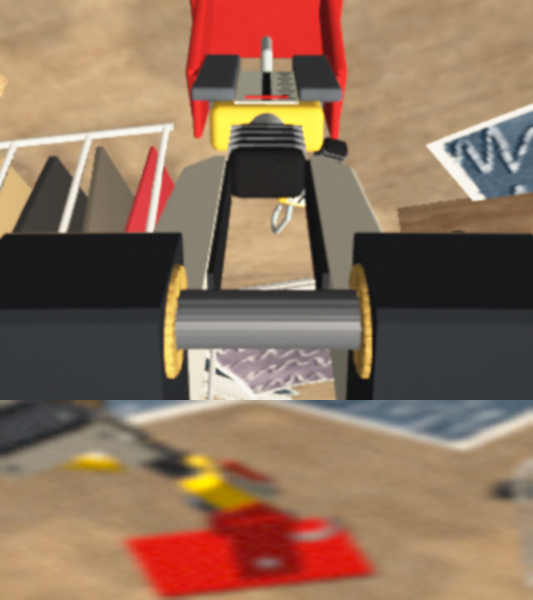

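The picture shows the grip between the fingertips at (268,165), lined up but not yet pinched. Body width at depth is about 46 mm, so this is the right scale. I'll close further, gently.

```bash
python3 - <<'E'
from h import *
for g in(.022,.019,.016): 
    manip.gripper_to(g,squeeze=10); o=st(g)
    if o['gripper_force'] is not None and np.max(o['gripper_force'])>4: break
E
```

```text
0.022 t 19.37 p [0.503  0.3573 0.15  ] F [ 0.15 -0.43 -0.98] gap 0.0223 gf 0.0
0.019 t 19.68 p [0.503  0.3573 0.15  ] F [-0.29  0.3   0.26] gap 0.0191 gf 0.0
0.016 t 19.98 p [0.503  0.3573 0.15  ] F [ 0.29 -0.02  0.54] gap 0.016 gf 0.0
```

```bash
python3 - <<'E'
from h import *
import pickle
o,c=pickle.load(open('w_rest.pkl','rb')); o3,c3=pickle.load(open('w3.pkl','rb'))
print(np.array(c['camera_matrix']).round(1).tolist(),c['dist_coeffs'])
o4=manip.get_obs(); c4=manip.camera('wrist')
def pj(c,o,X):
    T=np.array(c['T_tool_cam']);q=o['orientation'];Rw=Rn.from_quat([q[1],q[2],q[3],q[0]]).as_matrix()
    R=(Rw@T[:3,:3]).T; t=-R@(np.array(o['position'])+Rw@T[:3,3])
    return cv2.projectPoints(np.array(X,float),cv2.Rodrigues(R)[0],t,np.array(c['camera_matrix']),np.array(c['dist_coeffs']))[0].reshape(-1,2)
S=Rn.from_euler('ZY',[YR,-np.pi/6]).as_matrix()
top=[HOME+S@np.array([x,y,.016]) for x,y in((-.009,-.013),(-.009,.013),(.009,.013),(.009,-.013))]
bod=[HOME+S@np.array([x,y,-.026]) for x,y in((-.01,-.023),(-.01,.023),(.01,.023),(.01,-.023))]
bod2=[HOME+S@np.array([x,y,-.086]) for x,y in((-.01,-.023),(-.01,.023))]
for n,cc,oo in(('rest',c,o),('w3',c3,o3),('w4',c4,o4)):
    print(n,'top',pj(cc,oo,top).round(0).tolist(),'body',pj(cc,oo,bod).round(0).tolist(),'bodylow',pj(cc,oo,bod2).round(0).tolist())
    f=cc['frame']; h=cv2.cvtColor(f,cv2.COLOR_RGB2HSV); y=cv2.inRange(h,(20,130,120),(34,255,255)); y[:, :250]=0; y[:,400:]=0; y[:180]=0; y[330:]=0
    print(' yellow bbox',cv2.boundingRect(cv2.findNonZero(y)))
f=c4['frame'];m=(f.max(2)<45).astype(np.uint8)
for r in range(265,345,6): 
    z=np.nonzero(np.diff(m[r,240:400]))[0]+241; print(r,z.tolist())
for zt in(-.02,0,.019):
    R=RREST; p=np.array(o4['position']); g=.008
    print('pad',zt,pj(c4,o4,[p+R@np.array([x,y,zt]) for x,y in((.0075,g),(.0075,-g),(-.0075,g),(-.0075,-g))]).round(0).tolist())
E
```

```text
[[420.2, 0.0, 320.7], [0.0, 420.2, 247.1], [0.0, 0.0, 1.0]] [0.03148027 0.         0.         0.         0.        ]
rest top [[302.0, 222.0], [342.0, 222.0], [342.0, 250.0], [302.0, 250.0]] body [[291.0, 237.0], [353.0, 237.0], [353.0, 263.0], [290.0, 263.0]] bodylow [[296.0, 254.0], [348.0, 254.0]]
 yellow bbox (291, 237, 62, 37)
w3 top [[303.0, 240.0], [342.0, 240.0], [342.0, 266.0], [303.0, 266.0]] body [[293.0, 252.0], [352.0, 252.0], [352.0, 277.0], [292.0, 277.0]] bodylow [[297.0, 266.0], [347.0, 265.0]]
 yellow bbox (293, 252, 59, 33)
w4 top [[290.0, 296.0], [350.0, 296.0], [349.0, 333.0], [291.0, 333.0]] body [[277.0, 262.0], [364.0, 262.0], [363.0, 297.0], [278.0, 297.0]] bodylow [[286.0, 232.0], [355.0, 232.0]]
 yellow bbox (278, 256, 85, 74)
265 []
271 []
277 [331, 339]
283 []
289 [363, 379]
295 [295, 296, 298, 344, 357, 360, 376, 379]
301 [300, 343]
307 [299, 343]
313 [299, 344]
319 [298, 345]
325 [297, 346]
331 [296, 301, 341, 346]
337 [296, 301, 341, 347]
343 [295, 300, 342, 348]
pad -0.02 [[339.0, 303.0], [301.0, 303.0], [338.0, 334.0], [302.0, 334.0]]
pad 0 [[337.0, 285.0], [303.0, 285.0], [337.0, 314.0], [304.0, 314.0]]
pad 0.019 [[336.0, 271.0], [305.0, 271.0], [336.0, 298.0], [305.0, 298.0]]
```

```bash
python3 - <<'E'
from h import *
import pickle
print(manip.tcp_to_tips)
o,c=pickle.load(open('w_caddy.pkl','rb')); g=c['frame'].astype(int).sum(2)
for col in(190,200,208,212,214,216,430,436,445): print(col,g[290:312:2,col].tolist())
print(g[304,205:222].tolist(),g[304,420:440].tolist(),g[312,205:222].tolist())
E
```

```text
0.019
190 [389, 383, 390, 401, 406, 404, 401, 402, 403, 401, 402]
200 [398, 403, 404, 405, 406, 403, 403, 404, 404, 427, 497]
208 [413, 415, 409, 424, 502, 464, 258, 78, 62, 73, 81]
212 [407, 406, 403, 410, 408, 276, 217, 192, 164, 165, 136]
214 [410, 400, 400, 409, 416, 425, 428, 417, 408, 408, 400]
216 [413, 409, 411, 411, 411, 426, 434, 435, 428, 428, 432]
430 [388, 399, 402, 414, 399, 226, 116, 92, 86, 63, 51]
436 [418, 419, 422, 419, 398, 373, 294, 207, 115, 66, 52]
445 [420, 427, 439, 443, 417, 400, 400, 403, 400, 404, 402]
[503, 373, 190, 78, 67, 78, 100, 192, 340, 417, 433, 435, 434, 433, 439, 442, 445] [402, 397, 403, 406, 407, 412, 414, 406, 354, 233, 92, 49, 51, 56, 86, 143, 207, 278, 341, 389] [73, 81, 83, 84, 84, 82, 87, 114, 246, 398, 436, 433, 435, 438, 445, 442, 446]
```

Every measurement agrees with the scale being exactly at HOME. The wrist images put the real fingertips at tool z ≈ −16 mm, from both row and width, instead of the stated +19 mm. So the jaws close just above the grip, and I'll advance 34 mm further.

```bash
echo 'OFF=.034' >> h.py; python3 - <<'E'
from h import *
z=RREST[:,2]
manip.gripper_to(.07)
print(manip.movel(HOME+OFF*z,rate=.06,f_stop=6)); st('at')
manip.gripper_to(.015,squeeze=15); o=st('closed')
if o['finger_gap']>.02:
    manip.gripper_to(.015,squeeze=45); o=st('sq'); np.save('park.npy',o['position'])
E
```

```text
False
at t 21.74 p [0.5187 0.3505 0.1205] F [-0.33  0.98 -0.32] gap 0.0702 gf 0.0
closed t 22.51 p [0.5186 0.3505 0.1206] F [0.47 0.82 0.27] gap 0.0258 gf 15.0
sq t 22.73 p [0.5186 0.3506 0.1206] F [ 0.57 -0.71  0.52] gap 0.0257 gf 45.0
```

```bash
cat >> h.py <<'E'
def tcp(G,R): return np.asarray(G)+OFF*R[:,2]
E
python3 - <<'E'
from h import *
P=np.load('park.npy')
manip.movel(P+[0,0,.15],rate=.12); st('up')
manip.goto(tcp(CAD-.04*XC+[0,0,.30],RUP),quat(RUP)); 
manip.movel(tcp(CAD-.036*XC+[0,0,.2365],RUP),rate=.08); manip.dwell(.2); st('pre')
c=manip.camera('wrist'); s=manip.camera('scene'); t=manip.camera('top')
X=lambda f,x,y,w,h: cv2.resize(f[y:y+h,x:x+w],(400,300),interpolation=cv2.INTER_CUBIC)
B=(CAD-.036*XC+[0,0,.0965]); T=CAD+[0,0,.124]
print('bowl scene',proj(s,B),'peak',proj(s,T),'top',proj(t,B),proj(t,T))
w=c['frame'][140:440,120:520]
save('pre',np.vstack([np.hstack([w,X(s['frame'],280,260,80,60)]),np.hstack([X(s['frame'],300,280,40,30),X(t['frame'],335,235,80,60)])]))
E
```

```text
up t 24.12 p [0.5182 0.3502 0.2692] F [ 0.47  0.14 -1.76] gap 0.0257 gf 45.0
pre t 27.0 p [ 0.4481 -0.114   0.2032] F [-0.07 -0.07 -1.66] gap 0.0257 gf 45.0
bowl scene [312.13455772 301.95738713] peak [323.67174432 292.0579309 ] top [374.79817407 279.27095654] [379.99733984 266.14090115]
```

View pics/pre.png

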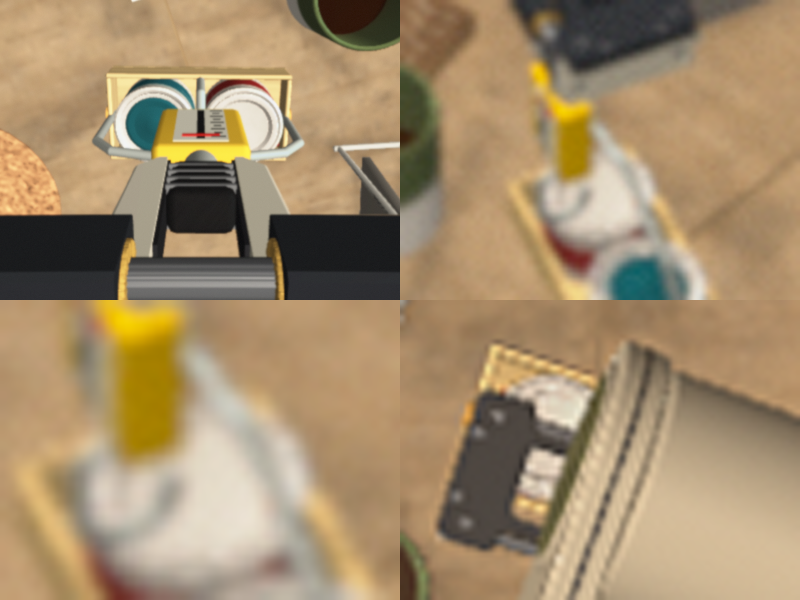

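The picture agrees with the model: the bowl is at scene (313,303), predicted (312,302), and the wire passes through (323.7,291.5) as predicted. The scale is held upright and the hook tip faces the wire. Next I hook it and lift.

```bash
python3 - <<'E'
from h import *
b=np.array(manip.get_obs()['wrist_force'])
print(manip.movel(tcp(CAD+[0,0,.2365],RUP),rate=.05,f_stop=4)); st('in')
manip.movel(tcp(CAD+[0,0,.2365+.024+.016],RUP),rate=.05); o=st('part')
manip.movel(tcp(CAD+[0,0,.2365+.024+.040],RUP),rate=.03); manip.dwell(.5)
F=[]
for i in range(6): manip.dwell(.05); F.append(manip.get_obs()['wrist_force'])
f=np.mean(F,0)-b; ext=-f[2]/240; print('load',f,'ext',ext,'height',.040-ext); st('l')
E
```

```text
False
in t 28.02 p [ 0.4818 -0.1249  0.2023] F [ 0.56 -1.29 -1.03] gap 0.0255 gf 45.0
part t 28.97 p [ 0.4819 -0.125   0.242 ] F [ 0.62  0.07 -5.29] gap 0.0256 gf 45.0
load [-0.11126008  0.03281699 -6.05569421] ext 0.025232059220648327 height 0.014767940779351674
l t 30.72 p [ 0.482  -0.125   0.2665] F [ 0.25  0.62 -8.5 ] gap 0.0258 gf 45.0
```

```bash
python3 - <<'E'
from h import *
manip.movel(tcp(CAD+[0,0,.310],RUP),rate=.03); manip.dwell(.6)
F=[]
for i in range(12): manip.dwell(.2); F.append(manip.get_obs()['wrist_force'])
F=np.array(F)
f=F.mean(0)[2]; ext=-(f+1.7)/240; print('mean',F.mean(0),F.std(0),'ext',ext,'h',.049-ext)
s=manip.camera('scene'); save('hang',s['frame']); st('weighed')
h=.310
manip.movel(tcp([MAT[0],MAT[1],h],RUP),rate=.055); manip.dwell(.8); st('over')
# lower: contact expected at G z = .004+.2365+.024+ext
zc=.004+.2605+ext; print('contact z',zc)
manip.movel(tcp([MAT[0],MAT[1],zc+.004],RUP),rate=.04); manip.dwell(.2); st('near')
manip.movel(tcp([MAT[0],MAT[1],zc-.010],RUP),rate=.02); manip.dwell(.2); st('set')
t=manip.camera('top'); save('settop',t['frame']); st()
E
```

```text
mean [-0.01669126  0.05567814 -8.08355446] [0.37646486 0.45388256 0.48305323] ext 0.02659814359450376 h 0.022401856405496242
weighed t 34.23 p [ 0.482 -0.125  0.276] F [-0.41  0.61 -7.95] gap 0.0253 gf 45.0
over t 39.78 p [ 0.508  -0.3765  0.276 ] F [ 1.06 -0.41 -8.05] gap 0.0254 gf 45.0
contact z 0.29109814359450376
near t 40.51 p [ 0.5081 -0.3766  0.2615] F [-0.2   0.38 -7.89] gap 0.0256 gf 45.0
set t 41.56 p [ 0.5081 -0.3765  0.2473] F [ 0.16  0.2  -5.26] gap 0.0256 gf 45.0
 t 41.61 p [ 0.5081 -0.3765  0.2473] F [ 0.03 -0.26 -4.79] gap 0.0256 gf 45.0
```

```bash
python3 - <<'E'
from h import *
import pickle
M=lambda z,dx=0: tcp(np.r_[MAT[:2],z]+dx*XC,RUP)
manip.movel(M(.270),rate=.04); st('a')
manip.movel(M(.2420),rate=.05); manip.dwell(.1); st('low')
print(manip.movel(M(.2420,-.038),rate=.05,f_stop=3)); st('out')
manip.movel(M(.33,-.05),rate=.12); manip.dwell(.2); o=st('up')
c=manip.camera('wrist'); pickle.dump((o,c),open('w5.pkl','wb')); save('w5',c['frame'])
f=c['frame']; h=cv2.cvtColor(f,cv2.COLOR_RGB2HSV)
m=cv2.inRange(h,(5,110,100),(17,255,255)); m=cv2.morphologyEx(m,cv2.MORPH_OPEN,np.ones((5,5)))
p=cv2.findNonZero(m).reshape(-1,2); print('cork bbox',cv2.boundingRect(p))
y=cv2.inRange(h,(17,70,140),(28,190,255)); y=cv2.morphologyEx(y,cv2.MORPH_OPEN,np.ones((3,3)))
for k in cv2.findContours(y,0,2)[0]:
    if cv2.contourArea(k)>150:
        P=np.array([onz(c,q[0],.038,o)[:2] for q in k],np.float32); r=cv2.minAreaRect(P); print(cv2.boundingRect(k),np.round(r[0],3),np.round(r[1],3),round(r[2],1))
E
```

```text
a t 42.03 p [ 0.5078 -0.3766  0.2358] F [ 1.43 -0.48 -2.89] gap 0.026 gf 45.0
low t 42.84 p [ 0.5082 -0.3767  0.2086] F [ 0.66  0.61 -1.02] gap 0.0254 gf 45.0
False
out t 43.75 p [ 0.472  -0.3648  0.2081] F [-0.28 -0.02 -0.93] gap 0.0259 gf 45.0
up t 44.84 p [ 0.4602 -0.3608  0.2948] F [-0.09 -0.24 -2.  ] gap 0.0258 gf 45.0
cork bbox (0, 0, 585, 369)
(397, 396, 7, 64) [ 0.766 -0.355] [0.007 0.094] 75.7
(238, 380, 19, 83) [ 0.698 -0.535] [0.019 0.123] 66.0
(592, 354, 31, 20) [ 0.75 -0.1 ] [0.034 0.023] 80.6
(45, 327, 23, 22) [ 0.518 -0.703] [0.017 0.036] 34.9
(108, 317, 46, 36) [ 0.544 -0.62 ] [0.03  0.068] 7.1
(158, 310, 33, 13) [ 0.537 -0.562] [0.038 0.014] 78.3
(401, 305, 79, 50) [ 0.648 -0.272] [0.095 0.058] 64.8
(512, 297, 26, 16) [ 0.646 -0.178] [0.029 0.018] 67.4
(115, 289, 19, 29) [ 0.505 -0.609] [0.016 0.038] 49.0
(532, 284, 24, 27) [ 0.643 -0.153] [0.039 0.021] 8.9
(468, 277, 35, 23) [ 0.613 -0.217] [0.013 0.041] 12.3
(137, 265, 72, 45) [ 0.502 -0.549] [0.034 0.097] 4.1
(520, 261, 33, 22) [ 0.611 -0.157] [0.036 0.025] 72.1
(331, 250, 136, 51) [ 0.57  -0.305] [0.033 0.153] 5.
[... 792 characters left out ...]
6 0.021] 74.3
(224, 123, 59, 48) [ 0.382 -0.406] [0.055 0.046] 51.4
(539, 104, 24, 29) [ 0.452 -0.118] [0.023 0.023] 1.6
(31, 101, 58, 38) [ 0.303 -0.582] [0.058 0.035] 70.2
(269, 99, 21, 20) [ 0.36  -0.372] [0.012 0.025] 29.0
(191, 94, 41, 29) [ 0.343 -0.437] [0.038 0.028] 51.0
(94, 93, 91, 40) [ 0.321 -0.507] [0.089 0.036] 75.3
(385, 88, 25, 23) [ 0.387 -0.259] [0.026 0.017] 57.7
(300, 84, 51, 26) [ 0.363 -0.324] [0.049 0.023] 67.7
(600, 77, 24, 27) [ 0.446 -0.059] [0.022 0.023] 71.1
(93, 62, 57, 17) [ 0.281 -0.504] [0.056 0.007] 82.8
(410, 52, 49, 55) [ 0.381 -0.22 ] [0.046 0.047] 84.5
(393, 1, 58, 15) [ 0.317 -0.216] [0.052 0.007] 81.7
(118, 0, 258, 47) [ 0.28  -0.374] [0.239 0.038] 72.6
```

```bash
python3 - <<'E'
from h import *
P=np.load('park.npy'); RM=Rt(np.radians(-20))
manip.movel(tcp(CAD-.05*XC+[0,0,.34],RUP),rate=.16); 
manip.movel(tcp([.43,.15,.34],RM),rate=.16); st('via')
manip.goto(P+[0,0,.16],quat(RREST)); st('above')
manip.movel(P+[0,0,.012],rate=.09); manip.dwell(.2); st('near')
print(manip.movel(P,rate=.03,f_stop=5)); st('down')
E
```

```text
via t 48.4 p [0.4301 0.1494 0.306 ] F [ 0.12 -0.51 -1.41] gap 0.0258 gf 45.0
above t 49.29 p [0.5186 0.3499 0.2805] F [ 0.25 -0.51 -1.67] gap 0.0253 gf 45.0
near t 51.28 p [0.5187 0.3507 0.133 ] F [ 0.21  1.15 -1.6 ] gap 0.0258 gf 45.0
True
down t 51.71 p [0.5186 0.3505 0.1206] F [-0.91 -0.11  3.87] gap 0.0258 gf 45.0
```

Seated: contact came exactly at the original pose. I'll release, back off, and check the rest and caddy numerically.

```bash
python3 - <<'E'
from h import *
import pickle
z=RREST[:,2]; p=np.array(manip.get_obs()['position'])
manip.gripper_to(.06,squeeze=10); st('open')
manip.movel(p-.11*z,rate=.09); 
R=Rt(YR); manip.goto([.505,.3555,.2395],quat(R)) if False else manip.goto([.4914,.3607,.2704],quat(R)); manip.dwell(.2); o=st('look')
c=manip.camera('wrist'); c0o=pickle.load(open('w_rest.pkl','rb'))
def yc(c,o,z=.12):
    h=cv2.cvtColor(c['frame'],cv2.COLOR_RGB2HSV); y=cv2.inRange(h,(20,130,120),(34,255,255)); y[:,:250]=0;y[:,400:]=0;y[:180]=0;y[330:]=0
    b=cv2.boundingRect(cv2.findNonZero(y)); return b,onz(c,(b[0]+b[2]/2,b[1]),.1275-.005,o)
print('yellow before',yc(c0o[1],c0o[0]),'now',yc(c,o))
# caddy via top camera: teal + white tins
t0=pickle.load(open('c.pkl','rb'))['top']; t=manip.camera('top'); s=manip.camera('scene'); save('endtop',t['frame']); save('endscene',s['frame'])
def teal(t,x0,x1):
    h=cv2.cvtColor(t['frame'],cv2.COLOR_RGB2HSV); m=cv2.inRange(h,(85,100,50),(105,255,200)); m[:,:x0]=0;m[:,x1:]=0;m[:225]=0;m[300:]=0
    n,l,st_,ce=cv2.connectedComponentsWithStats(m); i=1+np.argmax(st_[1:,4]); return ce[i],st_[i,4]
a,b=teal(t0,340,420),teal(t,420,520); A=onz(t0,a[0],.055);B=onz(t,b[0],.059); print(a,b,A,B,'caddy now ~',CAD[:2]+(B-A)[:2],'mat',MAT)
for n,(tt,x0,y0,w,h) in{'lino':(t,272,236,40,50),'mug':(t,300,275,45,35)}.items():
    print(n,'absdiff',np.abs(t['frame'][y0:y0+h,x0:x0+w].astype(int)-t0['frame'][y0:y0+h,x0:x0+w]).mean())
E
```

```text
open t 52.46 p [0.5179 0.35   0.1196] F [-0.22 -0.46 -0.01] gap 0.0598 gf 0.0
look t 54.61 p [0.4894 0.3613 0.2686] F [ 0.65  0.38 -0.21] gap 0.06 gf 0.0
yellow before ((291, 237, 62, 37), array([0.50710744, 0.35563815, 0.1225    ])) now ((296, 248, 56, 32), array([0.50770885, 0.35615763, 0.1225    ]))
(array([385.66666667, 270.44444444]), np.int32(9)) (array([480.98305085, 262.70338983]), np.int32(118)) [ 0.47136461 -0.14821836  0.055     ] [ 0.49101042 -0.40857601  0.059     ] caddy now ~ [ 0.5016458  -0.38535764] mat [ 0.508  -0.3765  0.004 ]
lino absdiff 0.8113333333333334
mug absdiff 0.8764021164021164
```

```bash
python3 - <<'E'
from h import *
print(manip.close_job())
E
```

```text
the job is handed in; nothing more can be done
None
```

I weighed the caddy at about 0.65 kg (spring drawn about 27 mm), hanging about 22 mm clear of the table. I set it on the cork mat roughly 1 cm off centre, put the scale back in its rest within about 1 mm, and handed the job in at about 55 s. The first grasp closed on nothing; the second held, once I allowed for fingertips that sit about 35 mm further back than stated. The placement was checked only from camera measurements, not a final viewed picture, and that offset could leave a caddy corner a few millimetres over the mat's edge.

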